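Set the filter holder on the marked spot of a free turntable

ROBOT

A 6-joint arm with a two-finger parallel gripper is mounted at the origin on the work surface. World frame = base frame: x ahead of the robot, y to its left, z up, the work surface at z = 0. Lengths are in m, angles in rad, forces in N, time in s.
With the tool pointing down it reaches from about 0.35 to 0.85 m from the base axis. Payload 8.1 kg.
Tool frame: the origin (TCP) lies midway between the tips of the shut fingers; the grasp point (between the pads) lies 19 mm behind it (robot.tcp_to_grasp is the distance from the TCP to the grasp point, in m); z points along the fingers, y is the direction in which the jaws open and shut (so a half turn about z gives the same grasp; the last joint's range is limited). The gripper opens to 93 mm and grips with 3 to 60 N. Pads are 15 mm wide; open, the fingers measure 128 mm over their backs; the gripper's body (75 mm by 188 mm) begins 65 mm behind the grasp point.
Start: joints at [-1.43, 0.13, 1.488, -0, 1.523, -0.085], TCP at [0.134, -0.585, 0.219] pointing down, gripper open.
Joint ranges: [-2.96, 2.96], [-0.89, 2.26], [0.02, 2.5], [-1.34, 4.48], [0, 2.73], [-2.66, 2.66]. Speed limits (rad/s): [2.39, 2.39, 2.79, 3.14, 3.14, 3.14].

INTERFACE

Orientations are given as a rotation vector (axis times angle).
In Python, from plant import robot gives the robot as it stands.
- The arm moves only by the tool send_rows, never from a script. Its argument "series" is a list of rows, each an object of numbers: "wx", "wy", "wz": the turn, a rotation vector about the world's x, y, z in rad; "dx", "dy", "dz": the shift along the world's x, y, z in cm; "fingers": the closure in counts, from 0 (fully open) to 255 (shut). In form: [{"wx": .., "wy": .., "wz": .., "dx": .., "dy": .., "dz": .., "fingers": ..}, ...]. A call has 1 to 20 rows; each row shifts and turns the pose as measured when the row begins; what a row does not reach is not made up. A row lasts 1/12 s, in which the tool goes at most 41.7 mm and 7.16 degrees, less where a joint would pass 70% of its speed; a pose out of reach is approached as far as the arm can. A call is refused whole if a number of a shift passes 4.17 or a number of a turn 0.125, either way. A call with a gripper value outside its range is refused whole. The fingers move at their own pace and stop on an object; "newtons" is the grip in N (left out, the last holds). Time passes only in rows, so rows that do not move let the fingers close. It gives the time, the measured TCP pose, the force and the opening at its end, in the units of the state.
- robot.read_state(): the state, without advancing time (a new reading comes with each control period).
- robot.read_camera(name): name is "side" or "top"; returns the picture (480x640x3 uint8, red, green, blue); there is no depth.
- robot.camera_info(name): a dict with "intrinsics" (3x3 intrinsics, pixels), "k1" (the pictures are not rectified: a ray, as slopes to the right and down, at radius r is drawn at 1 + k1 r^2 times it, then the intrinsics apply), "extrinsics" (4x4, takes a point from world to camera coordinates). Camera axes: x right, y up, looking along -z (the intrinsics and any distortion apply to the point x, -y, -z); pixel columns grow to the right and rows downward; lengths in m; the calibration is good to about 2 mm. A picture is of the moment at which its call begins. camera_info takes no time and is no camera call.
- robot.close_job(): hands the job in, once; it reports no verdict.
The state is a dict: "t": time; "q": joint angles; "dq": joint speeds; "joint_torque": joint torques, N m; "tool_pos": TCP position; "orientation": TCP orientation; "force": force on the tool from outside, world axes, zero at the start; "wrist_torque": the same for the moment, N m; "opening": finger opening in m.
Only numpy, scipy, OpenCV 4.12 (cv2) and the standard library are available. Lean on these libraries where they do the work, as an engineer would, in place of code of your own. Each camera call takes 0.05 s, during which the arm holds its last target.

TASK

For a product shot, pick up the square filter holder and set it down flat inside the square outlined on the turntable, centred, with its two rails running along the straight line printed there towards the rim. The turntable spins freely: do not let it turn from the angle it stands at, and lower the holder gently instead of dropping it. Leave the adapter ring and the lens hood where they are.

Things in the scene. Friction and masses are not known exactly. Their poses are not given: they have to be found in the camera images.
- holder: Square resin filter holder lying flat, 90 x 90 x 24 mm high, about 90 g: a grey 5 mm base plate with a round 60 mm opening and two upright black slotted rails, 12 mm thick, 90 mm long, tops 24 mm above the underside. Origin: centre of the underside. Rails run along x, centre lines at y = +39 and -39 mm, 66 mm free between; pinch a rail across from above. z is up. Either end may point to the rim.
- mark (a point): Centre of the 96 mm square outlined in thin black lines on the top face of the round grey turntable (260 mm across, top 30 mm above the cabinet top, turning freely about its centre, 65 mm from this point). x points radially outward along the straight black line that runs from near the centre through the square to the rim, parallel to two of its sides; z is up.
- adapter: Steel adapter ring lying flat, 82 mm outside, 72 mm inside, 8 mm high; a bystander. Origin: centre of its underside.
- hood: Blue round silicone lens hood standing on its narrow end, 66 mm across at the bottom, 84 mm at the top, 45 mm high, open; a bystander. Origin: centre of its underside.
Not all that is in view belongs to the job. Of the things that look like the holder, the middle-sized one is meant.

How it is judged:
At the end, for the whole second after the job is handed in: Holder flat, upright, at rest on the turntable, centre within 15 mm of the square's centre, rails within 12 degrees of the line (either end outward); turntable within about 12 degrees of its start (mark moved under 14 mm); adapter ring and hood within 20 mm of their starts (horizontal distance between holder and mark below 0.015 m and angle between the x axis of holder and the x axis of mark, either way round below 0.21 rad and z of holder in the frame of mark between -0.004 and 0.004 m and angle between holder's own z axis and vertical below 0.06 rad and linear speed of holder below 0.02 m/s and distance of mark from where it was at the start of the episode below 0.014 m and distance of each of adapter, hood from where it was at the start of the episode below 0.02 m); the robot touches nothing.
It fails at once if the turntable is turned more than about 12 degrees (mark moved 14 mm) (distance of mark from where it was at the start of the episode above 0.014 m).
It fails at once if the holder is let go more than 20 mm above the turntable's top (height (world z) of holder above 0.05 m and contact force between the fingers and holder below 0.01 N).
It fails at once if the adapter ring is moved more than 20 mm (distance of adapter from where it was at the start of the episode above 0.02 m).
It fails at once if the lens hood is moved more than 20 mm (distance of hood from where it was at the start of the episode above 0.02 m).
It also fails if it takes over 35 s, if anything falls off the work surface, if the arm or the gripper's body presses on something with over 40 N, if the wrist force passes 120 N, or if a joint passes its speed limit or range.

## Working session

There is one attempt and no reset: what is moved stays moved. The work goes in short steps, Python scripts to look and compute and a tool call to move; the robot and the scene stay as the last step left them, time stands still between calls to the robot, and variables do not carry over. Pictures are saved under pics/ and viewed, and the job is handed in when it is done.

Besides the shell and the picture viewer there is one more tool, called after "Request:" as a command line: name --argument value ..., lists and objects as JSON in quotes. send_rows: Moves the arm, as the interface text tells. Its arguments: {"type":"object","properties":{"series":{"type":"array","items":{"type":"object","properties":{"wx":{"type":"number"},"wy":{"type":"number"},"wz":{"type":"number"},"dx":{"type":"number"},"dy":{"type":"number"},"dz":{"type":"number"},"fingers":{"type":"number"}}}},"newtons":{"type":"number"}},"required":["series"]}

```bash
mkdir -p pics; ls
python3 - <<'E'
from plant import robot
import cv2
s=robot.read_state()
for k,v in s.items(): print(k,v)
for n in("side","top"):
    cv2.imwrite(f"pics/{n}0.png",robot.read_camera(n)[:,:,::-1]); c=robot.camera_info(n)
    print(n,c)
E
```

```text
pics
t 0.0
q [-1.43040309e+00  1.31148459e-01  1.48926635e+00  9.37187161e-06
  1.52296849e+00 -8.54175799e-02]
dq [-6.48055085e-04  6.27382411e-05  6.55680223e-04  3.68127254e-04
 -5.41190414e-04 -1.55224757e-03]
joint_torque [-2.98180552e-03 -5.59842610e+01 -4.91761351e+01  7.64313480e-02
  3.48999817e-02 -1.46259340e-04]
tool_pos [ 0.13427527 -0.58421461  0.21760212]
orientation [-3.11981123e+00 -3.53747266e-01  6.25725049e-05]
force [ 0.29231151  0.49934125 -0.4402966 ]
wrist_torque [ 0.04835962 -0.01090779 -0.00707173]
opening 0.09326753771715418
side {'intrinsics': array([[524.29972277,   0.        , 311.40763991],
       [  0.        , 524.29972277, 238.25887515],
       [  0.        ,   0.        ,   1.        ]]), 'k1': -0.03792004808189026, 'extrinsics': array([[-0.9915767 , -0.12950888,  0.00176207,  0.56864936],
       [ 0.09168083, -0.69220886,  0.7158502 ,  0.00702317],
       [-0.09148924,  0.70998193,  0.69825166, -1.03140795],
       [ 0.        ,  0.        ,  0.        ,  1.        ]])}
top {'intrinsics': array([[442.83020514,   0.        , 314.76327931],
       [  0.        , 442.83020514, 233.69539161],
       [  0.        ,   0.        ,   1.        ]]), 'k1': 0.006432367935135481, 'extrinsics': array([[ 0.02492263, -0.99905359,  0.03564805,  0.08554597],
       [ 0.99546835,  0.02807505,  0.09085457, -0.54438369],
       [-0.09176941,  0.03322217,  0.99522594, -0.96465277],
       [ 0.        ,  0.        ,  0.        ,  1.        ]])}
```

View pics/top0.png

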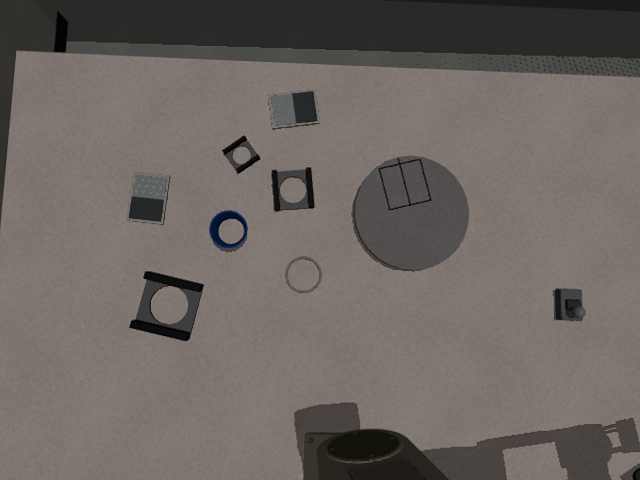

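View pics/side0.png

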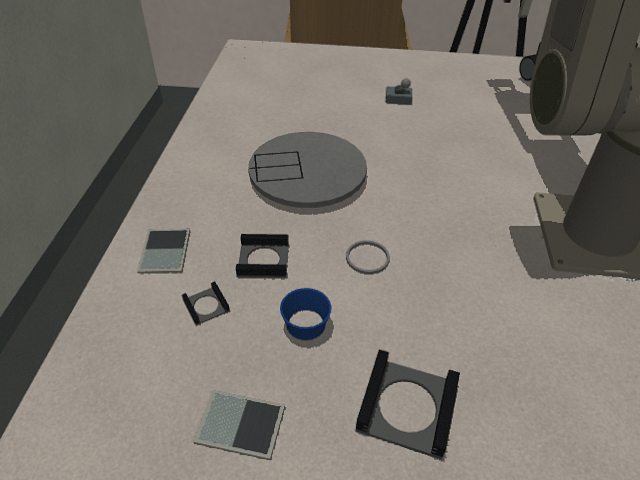

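Holder candidates in the top view are a small one at (241,154), a middle-sized one at (293,189) and a large one at (167,305). The middle one at (293,189) fits. I'll check its size against 90 mm and look at enlarged crops.

```bash
cat > h.py <<'E'
import numpy as np,cv2
from plant import robot
def ray(n,uv):
    c=robot.camera_info(n);K=c["intrinsics"];E=c["extrinsics"]
    p=cv2.undistortPoints(np.array(uv,float).reshape(-1,1,2),K,np.array([c["k1"],0,0,0.]))[:,0]
    d=np.c_[p[:,0],-p[:,1],-np.ones(len(p))]@E[:3,:3]
    return -E[:3,:3].T@E[:3,3],d
def plane(n,uv,z):
    o,d=ray(n,uv); return o+d*((z-o[2])/d[:,2])[:,None]
def proj(n,P):
    c=robot.camera_info(n);K=c["intrinsics"];E=c["extrinsics"]
    q=np.atleast_2d(P)@E[:3,:3].T+E[:3,3]; q=q*[1,-1,-1]
    return cv2.projectPoints(q,np.zeros(3),np.zeros(3),K,np.array([c["k1"],0,0,0.]))[0][:,0]
E
python3 - <<'E'
from h import *
im=cv2.imread("pics/top0.png")
a=cv2.resize(im[155:225,260:330],None,fx=8,fy=8,interpolation=cv2.INTER_CUBIC)
cv2.imwrite("pics/c1.png",np.clip(a*1.8,0,255))
b=cv2.resize(im[150:280,345:475],None,fx=4.5,fy=4.5,interpolation=cv2.INTER_CUBIC)
cv2.imwrite("pics/c2.png",np.clip(b*1.8,0,255))
# rails mask
g=im.max(2)
for lo in(35,):
  m=(g<lo).astype(np.uint8); n,l,s,c=cv2.connectedComponentsWithStats(m[100:360,120:480])
  for i in range(1,n):
    if s[i,4]>30:
      pts=np.argwhere(l==i)[:,::-1]+[120,100]
      r=cv2.minAreaRect(pts.astype(np.float32)); bx=cv2.boxPoints(r)
      print(s[i,4],np.round(r[0],1),np.round(r[1],1),round(r[2],1),bx.round(1).tolist())
E
```

```text
128 [234.7 145.3] [ 6.  26.4] 55.6 [[222.10000610351562, 150.3000030517578], [243.89999389648438, 135.39999389648438], [247.3000030517578, 140.3000030517578], [225.5, 155.1999969482422]]
130 [247.8 163.7] [ 5.3 26.1] 56.3 [[235.5, 168.6999969482422], [257.20001220703125, 154.1999969482422], [260.1000061035156, 158.60000610351562], [238.39999389648438, 173.10000610351562]]
214 [309.3 187.6] [39.4  5.4] 85.2 [[305.0, 168.1999969482422], [310.3999938964844, 167.6999969482422], [313.70001220703125, 206.89999389648438], [308.29998779296875, 207.39999389648438]]
205 [275.5 190.1] [40.1  5.1] 85.2 [[271.3999938964844, 170.3000030517578], [276.3999938964844, 169.89999389648438], [279.70001220703125, 209.89999389648438], [274.70001220703125, 210.3000030517578]]
494 [173.1 281.7] [59.7  8.8] 13.6 [[143.0, 278.8999938964844], [145.10000610351562, 270.3999938964844], [203.10000610351562, 284.5], [201.10000610351562, 293.0]]
570 [159.9 329.5] [60.7  9.8] 13.5 [[129.1999969482422, 327.1000061035156], [131.5, 317.6000061035156], [190.5, 331.79998779296875], [188.1999969482422, 341.29998779296875]][ WARN:0@0.714] global loadsave.cpp:1063 imwrite_ Unsupported depth image for selected encoder is fallbacked to CV_8U.
```

View pics/c1.png

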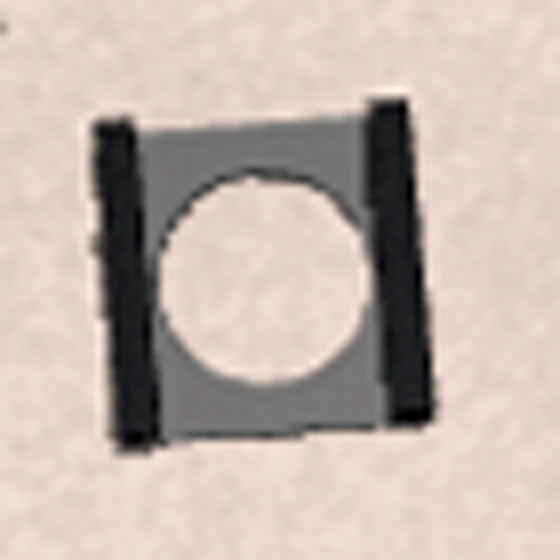

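View pics/c2.png

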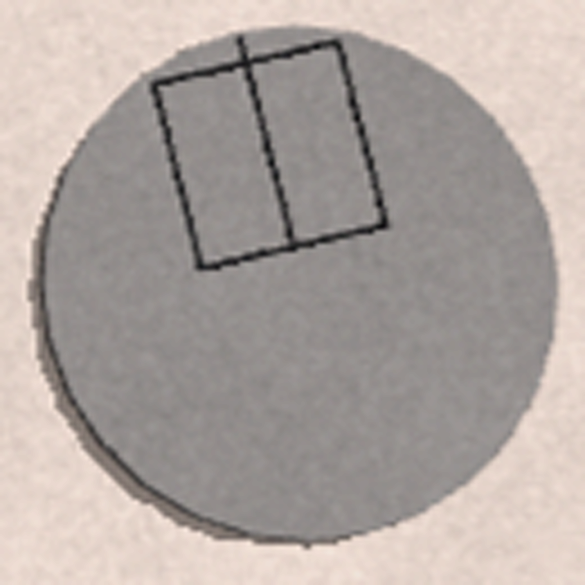

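Run:
```python
from h import *
im=cv2.imread("pics/top0.png")
# rail tops
T=[plane("top",[[273.9,170.1],[277.2,210.1]],.024),plane("top",[[307.7,168],[311,207.2]],.024)]
for t in T: print("rail ends",t.round(4).tolist(), "len",np.linalg.norm(t[1]-t[0]).round(4),"ang",np.degrees(np.arctan2(*(t[0]-t[1])[[1,0]])).round(1))
print("sep",np.linalg.norm(T[0].mean(0)-T[1].mean(0)),"centre",(T[0].mean(0)+T[1].mean(0))/2)
h=plane("top",(np.array([[265,280]])+.5)/8-.5+[260,155],.003);print("hole",h)
c=(np.array([[154,85],[340,42],[386,224],[202,268]])+.5)/4.5-.5+[345,150]
M=plane("top",c,.03);print(M.round(4)); print("sides",[np.linalg.norm(M[i]-M[i-1]).round(4) for i in range(4)],"mark",M.mean(0))
x=(M[0]+M[1]-M[2]-M[3]);print("ang",np.degrees(np.arctan2(x[1],x[0])))
l=(np.array([[241,36],[293,246]])+.5)/4.5-.5+[345,150];L=plane("top",l,.03);d=L[0]-L[1];print("line ang",np.degrees(np.arctan2(d[1],d[0])))
print("tt centre", M.mean(0)-.065*x/np.linalg.norm(x))
print("adapter",plane("top",[[303.5,274.5]],.008),"hood",plane("top",[[229,229]],.04))
print("side reproj holder,mark",proj("side",np.array([(T[0].mean(0)+T[1].mean(0))/2,M.mean(0),h[0]])))
# dark-object components side view
sd=cv2.imread("pics/side0.png");g=sd.max(2);m=(g<40).astype(np.uint8)
n,l,s,c=cv2.connectedComponentsWithStats(m)
for i in range(1,n):
  if s[i,4]>60 and 220<c[i][0]<310 and 140<c[i][1]<290:print(s[i],c[i])
a=sd[140:300,220:320];cv2.imwrite("pics/c3.png",np.clip(cv2.resize(a,None,fx=5,fy=5,interpolation=cv2.INTER_CUBIC)[:600]*1.6,0,255).astype(np.uint8))
R=cv2.Rodrigues(robot.read_state()["orientation"])[0];print(R)
```

```text
rail ends [[0.683, 0.1956, 0.024], [0.5924, 0.1852, 0.024]] len 0.0912 ang 6.5
rail ends [[0.6903, 0.1197, 0.024], [0.6012, 0.1099, 0.024]] len 0.0896 ang 6.2
sep 0.07604266971262152 centre [0.64171703 0.15260073 0.024     ]
hole [[0.64396592 0.15247663 0.003     ]]
[[ 0.6931 -0.0408  0.03  ]
 [ 0.7183 -0.1347  0.03  ]
 [ 0.6262 -0.1583  0.03  ]
 [ 0.6012 -0.0659  0.03  ]]
sides [np.float64(0.0953), np.float64(0.0973), np.float64(0.0951), np.float64(0.0957)] mark [ 0.6596826  -0.09990827  0.03      ]
ang 14.807383964009452
line ang 14.273431208510704
tt centre [ 0.59684122 -0.11652034  0.03      ]
adapter [[0.45067608 0.12245926 0.008     ]] hood [[0.5453755 0.287748  0.04     ]]
side reproj holder,mark [[263.94755072 250.53073156]
 [278.15138947 165.70530472]
 [263.47001518 258.2265239 ]]
[241 234  47  12 497] [264.20724346 239.6498994 ]
[236 264  50  13 570] [260.74736842 269.97368421]
[[ 9.74613885e-01  2.23892217e-01 -2.24671502e-04]
 [ 2.23892284e-01 -9.74612556e-01  1.61615519e-03]
 [ 1.42876901e-04 -1.62542951e-03 -9.99998669e-01]]
```

Run:
```python
from h import *
sd=cv2.imread("pics/side0.png");a=sd[225:285,225:300];cv2.imwrite("pics/c4.png",np.clip(cv2.resize(a,None,fx=8,fy=8,interpolation=cv2.INTER_CUBIC)*1.6,0,255).astype(np.uint8))
```

```text
(no output)
```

View pics/c4.png

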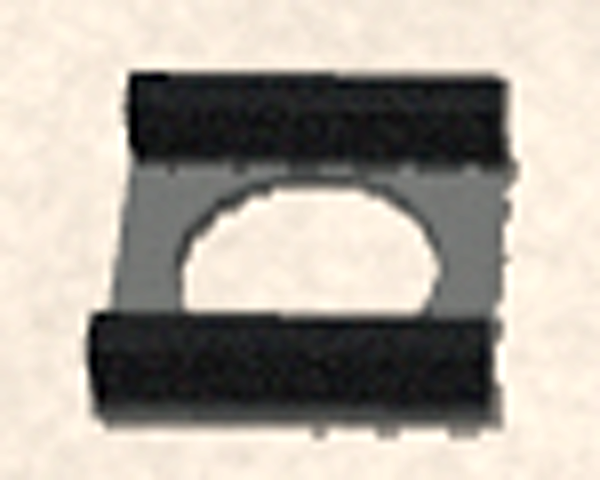

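The crop c4 shows a holder with 90 mm rails at roughly 78 mm spacing, so it is the middle one. I measured:

| Item | x, y (m) | Angle | Check |
|---|---|---|---|
| Holder | 0.642, 0.1525 | yaw about 6.3° | rails 90 mm long |
| Mark | 0.660, -0.100 | about 14.5° | sides about 96 mm |

I'll grip the -y rail, at about (0.646, 0.115), starting with the transit.

Request:
send_rows --newtons 30 --series '[{"dx":2.4,"dy":3.2,"wz":-0.006,"fingers":90},{"dx":2.4,"dy":3.2,"wz":-0.006,"fingers":90},{"dx":2.4,"dy":3.2,"wz":-0.006,"fingers":90},{"dx":2.4,"dy":3.2,"wz":-0.006,"fingers":90},{"dx":2.4,"dy":3.2,"wz":-0.006,"fingers":90},{"dx":2.4,"dy":3.2,"wz":-0.006,"fingers":90},{"dx":2.4,"dy":3.2,"wz":-0.006,"fingers":90},{"dx":2.4,"dy":3.2,"wz":-0.006,"fingers":90},{"dx":2.4,"dy":3.2,"wz":-0.006,"fingers":90},{"dx":2.4,"dy":3.2,"wz":-0.006,"fingers":90},{"dx":2.4,"dy":3.2,"wz":-0.006,"fingers":90},{"dx":2.4,"dy":3.2,"wz":-0.006,"fingers":90},{"dx":2.4,"dy":3.2,"wz":-0.006,"fingers":90},{"dx":2.4,"dy":3.2,"wz":-0.006,"fingers":90},{"dx":2.4,"dy":3.2,"wz":-0.006,"fingers":90},{"dx":2.4,"dy":3.2,"wz":-0.006,"fingers":90},{"dx":2.4,"dy":3.2,"wz":-0.006,"fingers":90},{"dx":2.4,"dy":3.2,"wz":-0.006,"fingers":90},{"dx":2.4,"dy":3.2,"wz":-0.006,"fingers":90},{"fingers":90}]'

```text
schema error: expected keys wx, wy, wz, dx, dy, dz, fingers
```

```bash
cat > st.py <<'E'
from h import *
def st():
    s=robot.read_state();R=cv2.Rodrigues(s["orientation"])[0]
    print("t",round(s["t"],2),"pos",s["tool_pos"].round(4),"yaw",np.degrees(np.arctan2(R[1,0],R[0,0])).round(2),"z",R[:,2].round(4),"F",s["force"].round(1),"op",round(s["opening"],4),"dq",abs(s["dq"]).max().round(3))
if __name__=="__main__": st()
E
python3 st.py
```

```text
t 0.1 pos [ 0.1343 -0.5843  0.2177] yaw 12.94 z [-2.0e-04  1.6e-03 -1.0e+00] F [0.2 0.3 0.1] op 0.0931 dq 0.002
```

All keys are required in every row.

Request:
send_rows --newtons 30 --series '[{"wx":0,"wy":0,"wz":-0.006,"dx":2.4,"dy":3.2,"dz":0,"fingers":90},{"wx":0,"wy":0,"wz":-0.006,"dx":2.4,"dy":3.2,"dz":0,"fingers":90},{"wx":0,"wy":0,"wz":-0.006,"dx":2.4,"dy":3.2,"dz":0,"fingers":90},{"wx":0,"wy":0,"wz":-0.006,"dx":2.4,"dy":3.2,"dz":0,"fingers":90},{"wx":0,"wy":0,"wz":-0.006,"dx":2.4,"dy":3.2,"dz":0,"fingers":90},{"wx":0,"wy":0,"wz":-0.006,"dx":2.4,"dy":3.2,"dz":0,"fingers":90},{"wx":0,"wy":0,"wz":-0.006,"dx":2.4,"dy":3.2,"dz":0,"fingers":90},{"wx":0,"wy":0,"wz":-0.006,"dx":2.4,"dy":3.2,"dz":0,"fingers":90},{"wx":0,"wy":0,"wz":-0.006,"dx":2.4,"dy":3.2,"dz":0,"fingers":90},{"wx":0,"wy":0,"wz":-0.006,"dx":2.4,"dy":3.2,"dz":0,"fingers":90},{"wx":0,"wy":0,"wz":-0.006,"dx":2.4,"dy":3.2,"dz":0,"fingers":90},{"wx":0,"wy":0,"wz":-0.006,"dx":2.4,"dy":3.2,"dz":0,"fingers":90},{"wx":0,"wy":0,"wz":-0.006,"dx":2.4,"dy":3.2,"dz":0,"fingers":90},{"wx":0,"wy":0,"wz":-0.006,"dx":2.4,"dy":3.2,"dz":0,"fingers":90},{"wx":0,"wy":0,"wz":-0.006,"dx":2.4,"dy":3.2,"dz":0,"fingers":90},{"wx":0,"wy":0,"wz":-0.006,"dx":2.4,"dy":3.2,"dz":0,"fingers":90},{"wx":0,"wy":0,"wz":-0.006,"dx":2.4,"dy":3.2,"dz":0,"fingers":90},{"wx":0,"wy":0,"wz":-0.006,"dx":2.4,"dy":3.2,"dz":0,"fingers":90},{"wx":0,"wy":0,"wz":-0.006,"dx":2.4,"dy":3.2,"dz":0,"fingers":90},{"wx":0,"wy":0,"wz":0,"dx":0,"dy":0,"dz":0,"fingers":90}]'

```text
t: 1.77
tool_pos: [0.5945, 0.0576, 0.2054]
orientation: [-3.125, -0.153, 0.011]
force: [1.0, -0.1, 0.0]
opening: 0.0602
```

```bash
python3 st.py
```

```text
t 1.77 pos [0.5945 0.0576 0.2054] yaw 5.6 z [-0.0079  0.0125 -0.9999] F [ 1.  -0.1  0. ] op 0.0602 dq 0.053
```

Request:
send_rows --series '[{"wx":-0.006,"wy":-0.004,"wz":0.006,"dx":1.7,"dy":1.9,"dz":-2,"fingers":90},{"wx":-0.006,"wy":-0.004,"wz":0.006,"dx":1.7,"dy":1.9,"dz":-2,"fingers":90},{"wx":0,"wy":0,"wz":0,"dx":1.7,"dy":1.9,"dz":-2,"fingers":90},{"wx":0,"wy":0,"wz":0,"dx":0,"dy":0,"dz":-2,"fingers":90},{"wx":0,"wy":0,"wz":0,"dx":0,"dy":0,"dz":-2,"fingers":90},{"wx":0,"wy":0,"wz":0,"dx":0,"dy":0,"dz":-2,"fingers":90},{"wx":0,"wy":0,"wz":0,"dx":0,"dy":0,"dz":-1,"fingers":90},{"wx":0,"wy":0,"wz":0,"dx":0,"dy":0,"dz":0,"fingers":90},{"wx":0,"wy":0,"wz":0,"dx":0,"dy":0,"dz":0,"fingers":90}]'

```text
t: 2.52
tool_pos: [0.6453, 0.1205, 0.0651]
orientation: [3.135, 0.183, -0.01]
force: [-0.4, -0.0, 0.6]
opening: 0.06
```

Run:
```python
from st import *
st()
a=robot.read_camera("side")[180:300,200:340,::-1];cv2.imwrite("pics/s1.png",np.clip(cv2.resize(a,None,fx=5,fy=5,interpolation=cv2.INTER_CUBIC)*1.6,0,255).astype(np.uint8))
```

```text
t 2.52 pos [0.6453 0.1205 0.0651] yaw 6.68 z [-0.0063 -0.0017 -1.    ] F [-0.4 -0.   0.6] op 0.06 dq 0.012
```

View pics/s1.png

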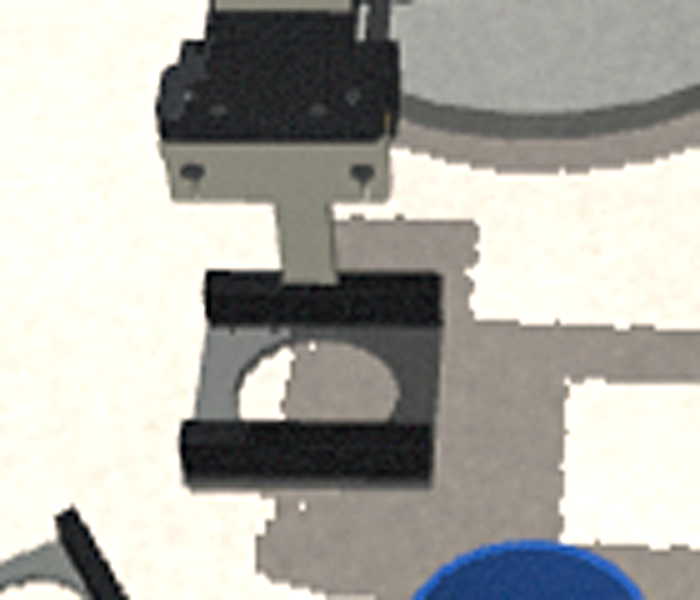

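The side view shows the inner finger above the far (-y) rail near its middle, at crop (308,280). I'll correct y by -0.6 cm and descend.

Request:
send_rows --series '[{"wx":0.002,"wy":-0.006,"wz":-0.006,"dx":0.05,"dy":-0.55,"dz":0,"fingers":90},{"wx":0,"wy":0,"wz":0,"dx":0,"dy":0,"dz":-1.3,"fingers":90},{"wx":0,"wy":0,"wz":0,"dx":0,"dy":0,"dz":-1.3,"fingers":90},{"wx":0,"wy":0,"wz":0,"dx":0,"dy":0,"dz":-1.3,"fingers":90},{"wx":0,"wy":0,"wz":0,"dx":0,"dy":0,"dz":-0.8,"fingers":90},{"wx":0,"wy":0,"wz":0,"dx":0,"dy":0,"dz":0,"fingers":90},{"wx":0,"wy":0,"wz":0,"dx":0,"dy":0,"dz":0,"fingers":90}]'

```text
t: 3.15
tool_pos: [0.6492, 0.1133, 0.0192]
orientation: [-3.136, -0.17, -0.014]
force: [0.7, -0.6, 0.1]
opening: 0.0601
```

Run:
```python
from st import *
st()
a=robot.read_camera("side")[180:300,200:340,::-1];cv2.imwrite("pics/s2.png",np.clip(cv2.resize(a,None,fx=5,fy=5,interpolation=cv2.INTER_CUBIC)*1.6,0,255).astype(np.uint8))
```

```text
t 3.15 pos [0.6492 0.1133 0.0192] yaw 6.2 z [ 0.0091  0.0011 -1.    ] F [ 0.7 -0.6  0.1] op 0.0601 dq 0.02
```

View pics/s2.png

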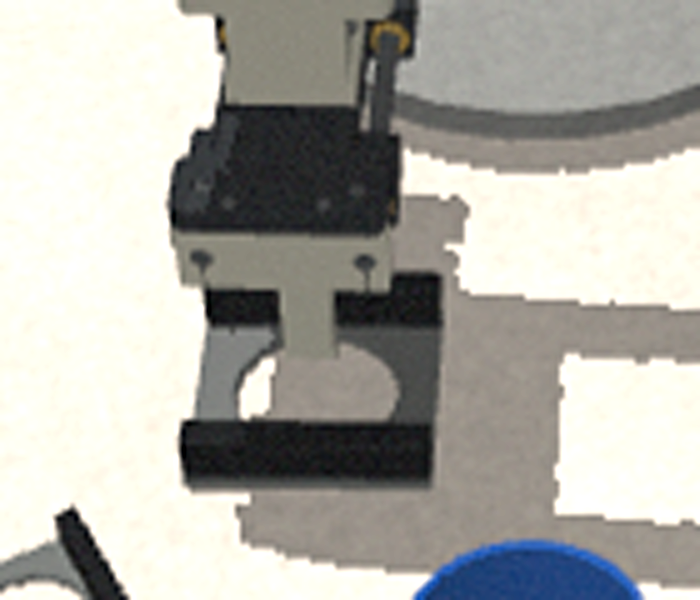

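The inner finger is between the rails, clear of both. I'll go down the last cm and close.

Request:
send_rows --newtons 25 --series '[{"wx":0,"wy":0.007,"wz":0,"dx":-0.2,"dy":0.1,"dz":-0.6,"fingers":90},{"wx":0,"wy":0,"wz":0,"dx":0,"dy":0,"dz":-0.4,"fingers":90},{"wx":0,"wy":0,"wz":0,"dx":0,"dy":0,"dz":0,"fingers":90},{"wx":0,"wy":0,"wz":0,"dx":0,"dy":0,"dz":0,"fingers":90}]'

```text
t: 3.53
tool_pos: [0.6474, 0.1148, 0.0089]
orientation: [-3.136, -0.17, -0.003]
force: [-0.8, -0.1, -0.4]
opening: 0.0603
```

```bash
python3 st.py
```

```text
t 3.53 pos [0.6474 0.1148 0.0089] yaw 6.22 z [ 0.0021  0.0012 -1.    ] F [-0.8 -0.1 -0.4] op 0.0603 dq 0.006
```

Request:
send_rows --newtons 25 --series '[{"wx":0,"wy":0,"wz":0,"dx":0,"dy":0,"dz":0,"fingers":150},{"wx":0,"wy":0,"wz":0,"dx":0,"dy":0,"dz":0,"fingers":190},{"wx":0,"wy":0,"wz":0,"dx":0,"dy":0,"dz":0,"fingers":210},{"wx":0,"wy":0,"wz":0,"dx":0,"dy":0,"dz":0,"fingers":255},{"wx":0,"wy":0,"wz":0,"dx":0,"dy":0,"dz":0,"fingers":255},{"wx":0,"wy":0,"wz":0,"dx":0,"dy":0,"dz":0,"fingers":255},{"wx":0,"wy":0,"wz":0,"dx":0,"dy":0,"dz":0,"fingers":255}]'

```text
t: 4.12
tool_pos: [0.6485, 0.1151, 0.0105]
orientation: [-3.136, -0.171, -0.007]
force: [-0.2, -0.2, -0.1]
opening: 0.0183
```

```bash
python3 st.py
```

```text
t 4.12 pos [0.6485 0.1151 0.0105] yaw 6.23 z [ 0.0045  0.0015 -1.    ] F [-0.2 -0.2 -0.1] op 0.0183 dq 0.002
```

Request:
send_rows --newtons 25 --series '[{"wx":0,"wy":0,"wz":0,"dx":0,"dy":0,"dz":-0.1,"fingers":255},{"wx":0,"wy":0,"wz":0,"dx":0,"dy":0,"dz":0,"fingers":255},{"wx":0,"wy":0,"wz":0,"dx":0,"dy":0,"dz":0,"fingers":255},{"wx":0,"wy":0,"wz":0,"dx":0,"dy":0,"dz":0,"fingers":255}]'

```text
t: 4.45
tool_pos: [0.6489, 0.1149, 0.0099]
orientation: [-3.136, -0.171, -0.008]
force: [0.0, -0.1, 0.3]
opening: 0.0117
```

```bash
python3 st.py
```

```text
t 4.45 pos [0.6489 0.1149 0.0099] yaw 6.23 z [ 0.0052  0.0014 -1.    ] F [ 0.  -0.1  0.3] op 0.0117 dq 0.002
```

Gripped at 11.7 mm, which matches the 12 mm rail. Lifting slowly.

Request:
send_rows --newtons 25 --series '[{"wx":0,"wy":0.005,"wz":0,"dx":0,"dy":0,"dz":0.4,"fingers":255},{"wx":0,"wy":0,"wz":0,"dx":0,"dy":0,"dz":0.7,"fingers":255},{"wx":0,"wy":0,"wz":0,"dx":0,"dy":0,"dz":1,"fingers":255},{"wx":0,"wy":0,"wz":0,"dx":0,"dy":0,"dz":1,"fingers":255},{"wx":0,"wy":0,"wz":0,"dx":0,"dy":0,"dz":1,"fingers":255},{"wx":0,"wy":0,"wz":0,"dx":0,"dy":0,"dz":1,"fingers":255},{"wx":0,"wy":0,"wz":0,"dx":0,"dy":0,"dz":1,"fingers":255},{"wx":0,"wy":0,"wz":0,"dx":0,"dy":0,"dz":0.5,"fingers":255},{"wx":0,"wy":0,"wz":0,"dx":0,"dy":0,"dz":0,"fingers":255}]'

```text
t: 5.2
tool_pos: [0.649, 0.115, 0.0844]
orientation: [-3.135, -0.171, -0.002]
force: [0.4, -0.3, -0.6]
opening: 0.0118
```

Run:
```python
from st import *
st()
a=robot.read_camera("side")[160:300,200:360,::-1];cv2.imwrite("pics/s3.png",np.clip(cv2.resize(a,None,fx=4,fy=4,interpolation=cv2.INTER_CUBIC)*1.6,0,255).astype(np.uint8))
```

```text
t 5.2 pos [0.649  0.115  0.0844] yaw 6.24 z [ 0.0011  0.0016 -1.    ] F [ 0.4 -0.3 -0.6] op 0.0118 dq 0.013
```

View pics/s3.png

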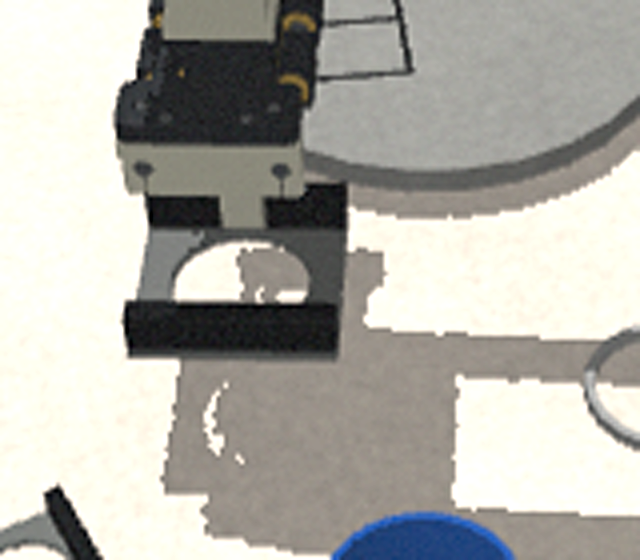

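Holder is lifted and level, with the rail still in the fingers. Now moving over the mark: the TCP target is about (0.6715, -0.137) at yaw 14.5°.

Request:
send_rows --newtons 25 --series '[{"wx":0,"wy":0,"wz":0.005,"dx":0.1,"dy":-0.8,"dz":0,"fingers":255},{"wx":0,"wy":0,"wz":0.01,"dx":0.15,"dy":-1.6,"dz":0,"fingers":255},{"wx":0,"wy":0,"wz":0.01,"dx":0.15,"dy":-1.8,"dz":0,"fingers":255},{"wx":0,"wy":0,"wz":0.01,"dx":0.15,"dy":-1.8,"dz":0,"fingers":255},{"wx":0,"wy":0,"wz":0.01,"dx":0.15,"dy":-1.8,"dz":0,"fingers":255},{"wx":0,"wy":0,"wz":0.01,"dx":0.15,"dy":-1.8,"dz":0,"fingers":255},{"wx":0,"wy":0,"wz":0.01,"dx":0.15,"dy":-1.8,"dz":0,"fingers":255},{"wx":0,"wy":0,"wz":0.01,"dx":0.15,"dy":-1.8,"dz":0,"fingers":255},{"wx":0,"wy":0,"wz":0.01,"dx":0.15,"dy":-1.8,"dz":0,"fingers":255},{"wx":0,"wy":0,"wz":0.01,"dx":0.15,"dy":-1.8,"dz":0,"fingers":255},{"wx":0,"wy":0,"wz":0.01,"dx":0.15,"dy":-1.8,"dz":0,"fingers":255},{"wx":0,"wy":0,"wz":0.01,"dx":0.15,"dy":-1.8,"dz":0,"fingers":255},{"wx":0,"wy":0,"wz":0.01,"dx":0.15,"dy":-1.8,"dz":0,"fingers":255},{"wx":0,"wy":0,"wz":0.01,"dx":0.15,"dy":-1.6,"dz":0,"fingers":255},{"wx":0,"wy":0,"wz":0.005,"dx":0.1,"dy":-0.6,"dz":0,"fingers":255},{"wx":0,"wy":0,"wz":0,"dx":0,"dy":0,"dz":0,"fingers":255},{"wx":0,"wy":0,"wz":0,"dx":0,"dy":0,"dz":0,"fingers":255}]'

```text
t: 6.67
tool_pos: [0.66, -0.1477, 0.0687]
orientation: [-3.11, -0.406, 0.032]
force: [-0.3, 0.2, 0.5]
opening: 0.0116
```

```bash
python3 st.py
```

```text
t 6.67 pos [ 0.66   -0.1477  0.0687] yaw 14.88 z [-0.0208  0.0023 -0.9998] F [-0.3  0.2  0.5] op 0.0116 dq 0.011
```

Request:
send_rows --newtons 25 --series '[{"wx":-0.001,"wy":-0.01,"wz":-0.003,"dx":0.5,"dy":0.5,"dz":0,"fingers":255},{"wx":-0.001,"wy":-0.01,"wz":-0.003,"dx":0.5,"dy":0.45,"dz":0,"fingers":255},{"wx":0,"wy":0,"wz":0,"dx":0,"dy":0,"dz":0,"fingers":255},{"wx":0,"wy":0,"wz":0,"dx":0,"dy":0,"dz":0,"fingers":255}]'

```text
t: 7.0
tool_pos: [0.6706, -0.1338, 0.0677]
orientation: [-3.115, -0.399, -0.0]
force: [-0.3, -0.4, -0.8]
opening: 0.0119
```

Run:
```python
from st import *
st()
a=robot.read_camera("side")[100:240,220:380,::-1];cv2.imwrite("pics/s4.png",np.clip(cv2.resize(a,None,fx=4,fy=4,interpolation=cv2.INTER_CUBIC)*1.6,0,255).astype(np.uint8))
a=robot.read_camera("top")[140:280,340:480,::-1];cv2.imwrite("pics/t4.png",np.clip(cv2.resize(a,None,fx=4,fy=4,interpolation=cv2.INTER_CUBIC)*1.6,0,255).astype(np.uint8))
```

```text
t 7.0 pos [ 0.6706 -0.1338  0.0677] yaw 14.59 z [ 0.      0.0017 -1.    ] F [-0.3 -0.4 -0.8] op 0.0119 dq 0.027
```

View pics/s4.png

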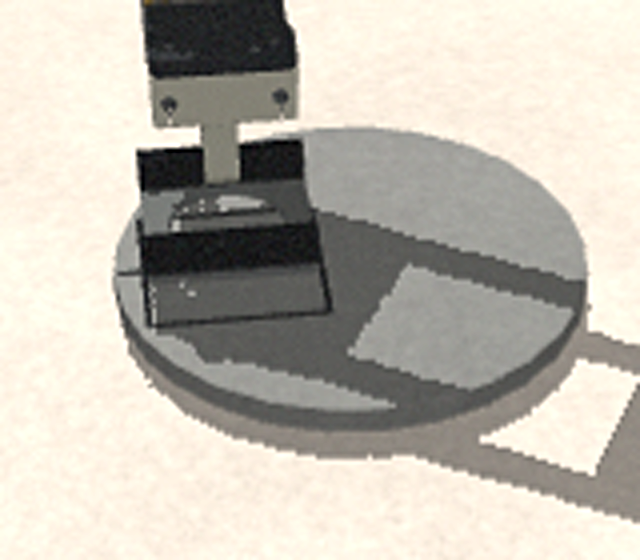

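View pics/t4.png

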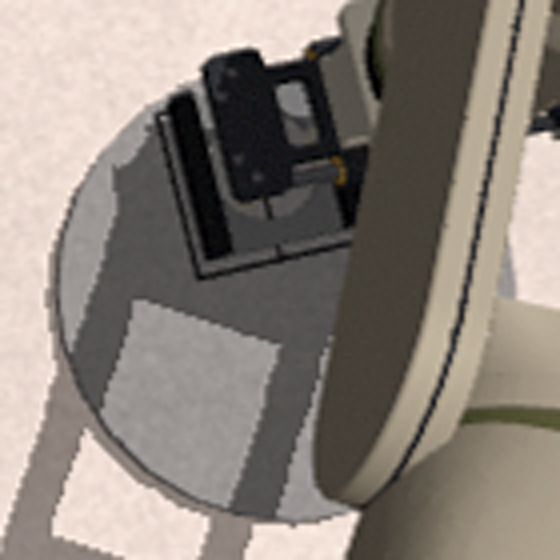

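Run:
```python
from st import *
c=(np.array([[168,101],[190,91],[232,250],[208,261]])+.5)/4-.5+[340,140]
P=plane("top",c,.0818);print(P.round(4))
x=P[0]+P[1]-P[2]-P[3];a=np.arctan2(x[1],x[0]);print("ang",np.degrees(a),"len",np.linalg.norm(x)/2)
ctr=P.mean(0)+.039*np.array([np.sin(a),-np.cos(a),0]);print("rail",P.mean(0),"centre est",ctr)
s=robot.read_state();p=s["tool_pos"];y=np.radians(14.6)
print("centre from tcp",p[:2]+[np.cos(y)*-.0018-np.sin(y)*.039,-.0018*np.sin(y)+np.cos(y)*.039])
```

```text
[[ 0.6884 -0.0375  0.0818]
 [ 0.6942 -0.0492  0.0818]
 [ 0.6089 -0.0726  0.0818]
 [ 0.6026 -0.0598  0.0818]]
ang 14.937014726437054 len 0.08856473761322689
rail [ 0.64849282 -0.05476191  0.0818    ] centre est [ 0.65854535 -0.09244409  0.0818    ]
centre from tcp [ 0.65896431 -0.09679952]
```

The two estimates of the holder centre agree to about 4 mm. I'll shift by dx +0.1, dy -0.5 cm and descend most of the way.

Request:
send_rows --newtons 25 --series '[{"wx":0,"wy":0,"wz":0,"dx":0.05,"dy":-0.25,"dz":-0.2,"fingers":255},{"wx":0,"wy":0,"wz":0,"dx":0.05,"dy":-0.25,"dz":-0.4,"fingers":255},{"wx":0,"wy":0,"wz":0,"dx":0,"dy":0,"dz":-0.5,"fingers":255},{"wx":0,"wy":0,"wz":0,"dx":0,"dy":0,"dz":-0.5,"fingers":255},{"wx":0,"wy":0,"wz":0,"dx":0,"dy":0,"dz":-0.3,"fingers":255},{"wx":0,"wy":0,"wz":0,"dx":0,"dy":0,"dz":0,"fingers":255},{"wx":0,"wy":0,"wz":0,"dx":0,"dy":0,"dz":0,"fingers":255}]'

```text
t: 7.68
tool_pos: [0.6712, -0.1395, 0.0462]
orientation: [-3.114, -0.399, 0.001]
force: [-1.3, 0.5, -0.9]
opening: 0.0118
```

Run:
```python
from st import *
st()
a=robot.read_camera("side")[100:240,220:380,::-1];cv2.imwrite("pics/s5.png",np.clip(cv2.resize(a,None,fx=4,fy=4,interpolation=cv2.INTER_CUBIC)*1.6,0,255).astype(np.uint8))
```

```text
t 7.68 pos [ 0.6712 -0.1395  0.0462] yaw 14.61 z [-9.0e-04  1.6e-03 -1.0e+00] F [-1.3  0.5 -0.9] op 0.0118 dq 0.009
```

View pics/s5.png

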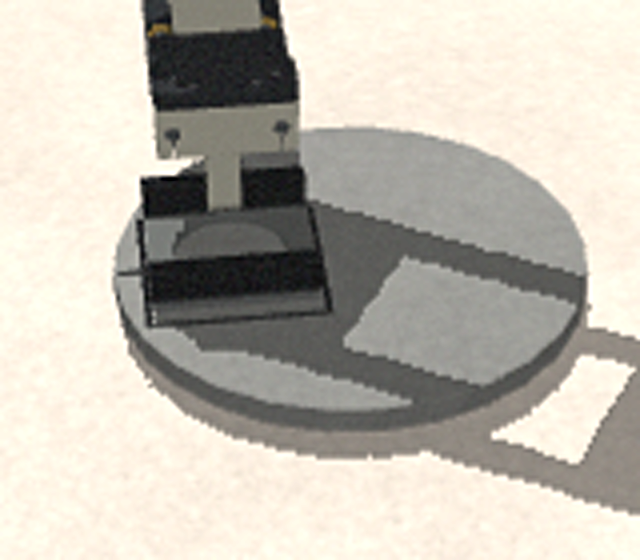

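The square is unmoved (corners at (148,325) and (330,312)) and the holder sits inside it, about 6 mm above the disc. Lowering in small steps.

Request:
send_rows --newtons 25 --series '[{"wx":0,"wy":0,"wz":0,"dx":0,"dy":0,"dz":-0.15,"fingers":255},{"wx":0,"wy":0,"wz":0,"dx":0,"dy":0,"dz":-0.15,"fingers":255},{"wx":0,"wy":0,"wz":0,"dx":0,"dy":0,"dz":-0.1,"fingers":255},{"wx":0,"wy":0,"wz":0,"dx":0,"dy":0,"dz":-0.05,"fingers":255},{"wx":0,"wy":0,"wz":0,"dx":0,"dy":0,"dz":0,"fingers":255}]'

```text
t: 8.15
tool_pos: [0.6714, -0.1395, 0.0419]
orientation: [-3.115, -0.399, 0.0]
force: [-0.2, -0.1, -1.0]
opening: 0.0119
```

```bash
python3 st.py
```

```text
t 8.15 pos [ 0.6714 -0.1395  0.0419] yaw 14.61 z [-2.0e-04  1.4e-03 -1.0e+00] F [-0.2 -0.1 -1. ] op 0.0119 dq 0.002
```

Request:
send_rows --newtons 25 --series '[{"wx":0,"wy":0,"wz":0,"dx":0,"dy":0,"dz":-0.1,"fingers":255},{"wx":0,"wy":0,"wz":0,"dx":0,"dy":0,"dz":-0.05,"fingers":255},{"wx":0,"wy":0,"wz":0,"dx":0,"dy":0,"dz":0,"fingers":255},{"wx":0,"wy":0,"wz":0,"dx":0,"dy":0,"dz":0,"fingers":255}]'

```text
t: 8.48
tool_pos: [0.6717, -0.1396, 0.0406]
orientation: [-3.115, -0.399, -0.001]
force: [0.1, 0.6, -1.8]
opening: 0.012
```

```bash
python3 st.py
```

```text
t 8.48 pos [ 0.6717 -0.1396  0.0406] yaw 14.61 z [ 4.0e-04  1.3e-03 -1.0e+00] F [ 0.1  0.6 -1.8] op 0.012 dq 0.002
```

Request:
send_rows --newtons 25 --series '[{"wx":0,"wy":0,"wz":0,"dx":0,"dy":0,"dz":-0.07,"fingers":255},{"wx":0,"wy":0,"wz":0,"dx":0,"dy":0,"dz":0,"fingers":255},{"wx":0,"wy":0,"wz":0,"dx":0,"dy":0,"dz":0,"fingers":255}]'

```text
t: 8.73
tool_pos: [0.6719, -0.1396, 0.0401]
orientation: [-3.115, -0.399, -0.002]
force: [-0.2, 0.4, -0.3]
opening: 0.0118
```

```bash
python3 st.py
```

```text
t 8.73 pos [ 0.6719 -0.1396  0.0401] yaw 14.62 z [ 9.0e-04  1.1e-03 -1.0e+00] F [-0.2  0.4 -0.3] op 0.0118 dq 0.002
```

Request:
send_rows --newtons 25 --series '[{"wx":0,"wy":0,"wz":0,"dx":0,"dy":0,"dz":-0.08,"fingers":255},{"wx":0,"wy":0,"wz":0,"dx":0,"dy":0,"dz":-0.05,"fingers":255},{"wx":0,"wy":0,"wz":0,"dx":0,"dy":0,"dz":0,"fingers":255}]'

```text
t: 8.98
tool_pos: [0.6723, -0.1397, 0.0401]
orientation: [-3.115, -0.4, -0.003]
force: [-0.9, 0.3, -0.9]
opening: 0.0118
```

Run:
```python
from st import *
st()
a=robot.read_camera("side")[100:240,220:380,::-1];cv2.imwrite("pics/s6.png",np.clip(cv2.resize(a,None,fx=4,fy=4,interpolation=cv2.INTER_CUBIC)*1.6,0,255).astype(np.uint8))
```

```text
t 8.98 pos [ 0.6723 -0.1397  0.0401] yaw 14.62 z [ 1.6e-03  8.0e-04 -1.0e+00] F [-0.9  0.3 -0.9] op 0.0118 dq 0.003
```

View pics/s6.png

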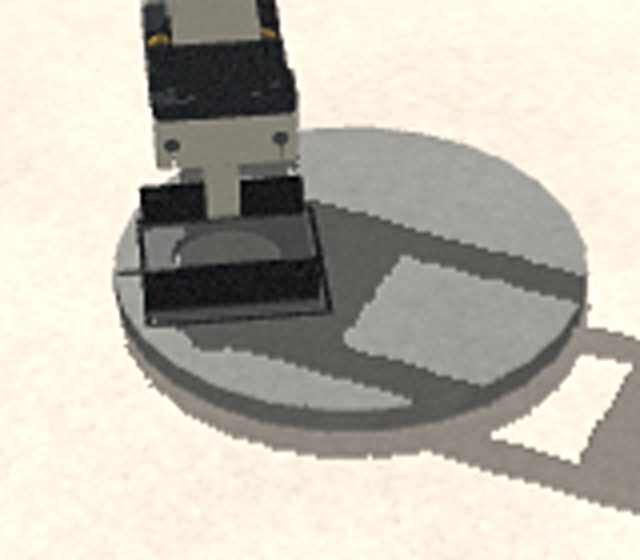

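The TCP has stopped at 0.0401, and the underside should sit at about 0.030, so the holder is on the disc. Easing the grip, then opening slowly.

Request:
send_rows --newtons 5 --series '[{"wx":0,"wy":0,"wz":0,"dx":0,"dy":0,"dz":0,"fingers":255},{"wx":0,"wy":0,"wz":0,"dx":0,"dy":0,"dz":0,"fingers":215},{"wx":0,"wy":0,"wz":0,"dx":0,"dy":0,"dz":0,"fingers":205},{"wx":0,"wy":0,"wz":0,"dx":0,"dy":0,"dz":0,"fingers":195},{"wx":0,"wy":0,"wz":0,"dx":0,"dy":0,"dz":0,"fingers":170},{"wx":0,"wy":0,"wz":0,"dx":0,"dy":0,"dz":0,"fingers":140},{"wx":0,"wy":0,"wz":0,"dx":0,"dy":0,"dz":0,"fingers":120},{"wx":0,"wy":0,"wz":0,"dx":0,"dy":0,"dz":0,"fingers":120}]'

```text
t: 9.7
tool_pos: [0.6724, -0.1397, 0.0395]
orientation: [-3.115, -0.399, -0.003]
force: [-0.5, 0.8, -0.4]
opening: 0.0438
```

Run:
```python
from st import *
st()
a=robot.read_camera("side")[100:240,220:380,::-1];cv2.imwrite("pics/s7.png",np.clip(cv2.resize(a,None,fx=4,fy=4,interpolation=cv2.INTER_CUBIC)*1.6,0,255).astype(np.uint8))
```

```text
t 9.7 pos [ 0.6724 -0.1397  0.0395] yaw 14.61 z [ 0.002  0.001 -1.   ] F [-0.5  0.8 -0.4] op 0.0438 dq 0.002
```

View pics/s7.png

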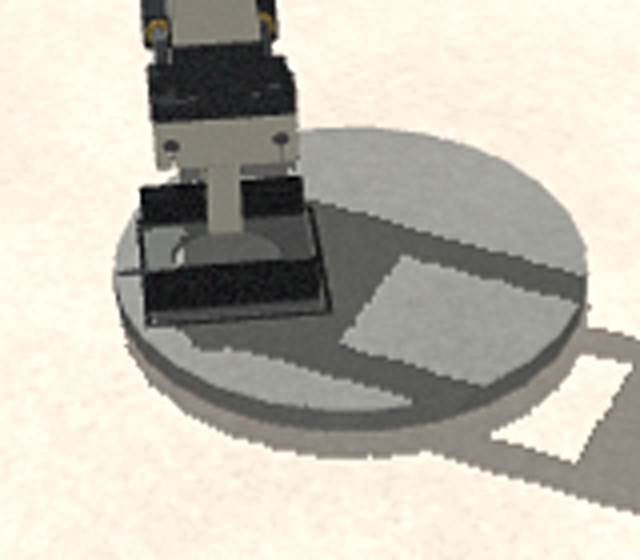

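Fingers are open at 44 mm and clear of the rail, and neither the holder nor the square has shifted. Lifting straight up, then retreating so the top camera can see.

Request:
send_rows --series '[{"wx":0,"wy":0,"wz":0,"dx":0,"dy":0,"dz":0.5,"fingers":120},{"wx":0,"wy":0,"wz":0,"dx":0,"dy":0,"dz":1,"fingers":120},{"wx":0,"wy":0,"wz":0,"dx":0,"dy":0,"dz":1.5,"fingers":120},{"wx":0,"wy":0,"wz":0,"dx":0,"dy":0,"dz":2,"fingers":120},{"wx":0,"wy":0,"wz":0,"dx":0,"dy":0,"dz":3,"fingers":120},{"wx":0,"wy":0,"wz":0,"dx":0,"dy":0,"dz":3,"fingers":120},{"wx":0,"wy":0,"wz":0,"dx":0,"dy":0,"dz":3,"fingers":120},{"wx":0,"wy":0,"wz":0,"dx":-2,"dy":-3,"dz":1,"fingers":120},{"wx":0,"wy":0,"wz":0,"dx":-2,"dy":-3,"dz":0,"fingers":120},{"wx":0,"wy":0,"wz":0,"dx":-2,"dy":-3,"dz":0,"fingers":120},{"wx":0,"wy":0,"wz":0,"dx":-2,"dy":-3,"dz":0,"fingers":120},{"wx":0,"wy":0,"wz":0,"dx":-2,"dy":-3,"dz":0,"fingers":120},{"wx":0,"wy":0,"wz":0,"dx":-2,"dy":-3,"dz":0,"fingers":120},{"wx":0,"wy":0,"wz":0,"dx":-2,"dy":-3,"dz":0,"fingers":120},{"wx":0,"wy":0,"wz":0,"dx":-2,"dy":-3,"dz":0,"fingers":120},{"wx":0,"wy":0,"wz":0,"dx":-2,"dy":-3,"dz":0,"fingers":120},{"wx":0,"wy":0,"wz":0,"dx":-2,"dy":-3,"dz":0,"fingers":120},{"wx":0,"wy":0,"wz":0,"dx":-2,"dy":-3,"dz":0,"fingers":120},{"wx":0,"wy":0,"wz":0,"dx":-1,"dy":-2,"dz":0,"fingers":120},{"wx":0,"wy":0,"wz":0,"dx":0,"dy":0,"dz":0,"fingers":120}]'

```text
t: 11.42
tool_pos: [0.432, -0.5031, 0.236]
orientation: [3.09, 0.408, 0.041]
force: [0.9, -0.7, 0.2]
opening: 0.0494
```

Run:
```python
from st import *
st()
t=robot.read_camera("top")[:,:,::-1];cv2.imwrite("pics/t8full.png",t)
a=t[140:280,340:480];cv2.imwrite("pics/t8.png",np.clip(cv2.resize(a,None,fx=4,fy=4,interpolation=cv2.INTER_CUBIC)*1.6,0,255).astype(np.uint8))
d=cv2.absdiff(t,cv2.imread("pics/top0.png")).max(2)
print("change adapter/hood",(d[250:300,280:325]>25).sum(),(d[205:255,205:252]>25).sum())
```

```text
t 11.42 pos [ 0.432  -0.5031  0.236 ] yaw 15.07 z [ 0.0294 -0.0208 -0.9993] F [ 0.9 -0.7  0.2] op 0.0494 dq 0.038
change adapter/hood 0 0
```

View pics/t8.png

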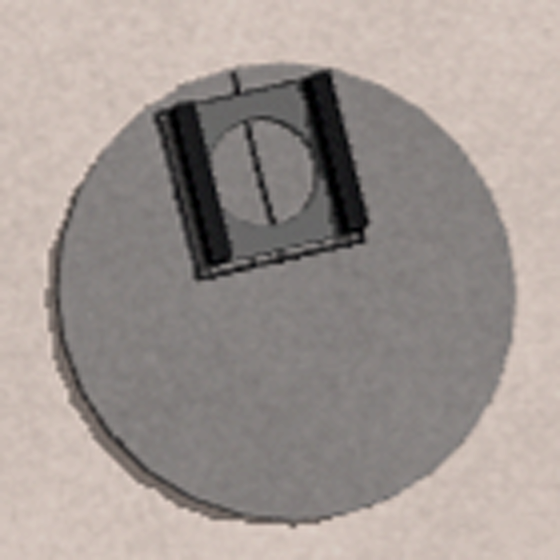

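View pics/t8full.png

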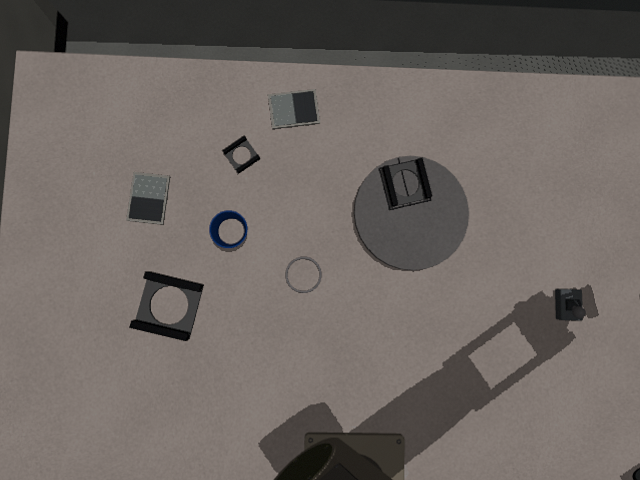

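Run:
```python
from st import *
f=lambda c:(np.array(c)+.5)/4-.5+[340,140]
print("hole",plane("top",f([[264,171]]),.0335))
P=plane("top",f([[184,106],[220,260],[318,75],[355,230]]),.054)
print("rails ctr",P.mean(0)); 
for i in(0,2): d=P[i]-P[i+1];print(np.degrees(np.arctan2(d[1],d[0])),np.linalg.norm(d))
# table line + left side of square now vs before
L=plane("top",f([[235,72],[273,226]]),.03);d=L[0]-L[1];print("line",np.degrees(np.arctan2(d[1],d[0])))
C=plane("top",f([[156,113],[202,278]]),.03);print("corners now",C.round(4),"before [.6931 -.0408] [.6012 -.0659]")
print("dq check");st()
```

```text
hole [[ 0.66250383 -0.10102513  0.0335    ]]
rails ctr [ 0.6601341  -0.09902989  0.054     ]
13.672051532765359 0.08759517362925942
13.57752971874198 0.08862628915763865
line 14.226132274942968
corners now [[ 0.6945 -0.0403  0.03  ]
 [ 0.6013 -0.0673  0.03  ]] before [.6931 -.0408] [.6012 -.0659]
dq check
t 11.47 pos [ 0.433  -0.5019  0.2365] yaw 15.09 z [ 0.0302 -0.0207 -0.9993] F [ 0.3 -1.3  0.8] op 0.0489 dq 0.056
```

Holder centre is within 3 mm of the mark (0.660, -0.100), the rails are within 1° of the line, and the disc has not moved.

Request:
send_rows --series '[{"wx":0,"wy":0,"wz":0,"dx":0,"dy":0,"dz":0,"fingers":120},{"wx":0,"wy":0,"wz":0,"dx":0,"dy":0,"dz":0,"fingers":120}]'

```text
t: 11.63
tool_pos: [0.4337, -0.5012, 0.2388]
orientation: [3.089, 0.408, 0.045]
force: [0.2, -0.6, 0.8]
opening: 0.0494
```

```bash
python3 -c "
from plant import robot
print(robot.close_job())"
```

```text
the job is handed in; nothing more can be done
None
```

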